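# Drop the bracket cases into the tray and re-latch the hopper

## Task

Bring the steel tray, by its upright handle, to sit square and centred under the clear drop-bottom hopper; then pull the hopper's spring catch back so that its trap-door swings down and both bracket cases fall into the tray. Then push the trap-door's paddle lever down until the catch snaps over it and the door stays shut on its own, leaving the tray with both cases under the hopper. Never touch the cases with the robot, and leave everything else on the counter where it is.

Things in the scene. Friction and masses are not known exactly. Their poses are not given: they have to be found in the camera images.
- hopper: Clear plastic open-topped hopper (100 x 110 mm outside, bottom 155 mm, rim 239 mm above the counter) on a grey rear column, fixed to the counter. Origin on the counter straight below the hopper's centre; -x is its front, with paddle lever and catch; +x the column; z up.
- drop_point (a point): Point on the counter, 10 mm to +x of the hopper's origin, where the tray is to be centred; axes as the hopper's. In the hopper's frame the column and its foot begin at x = +90 mm; the catch's foot (55 x 50 mm, 36 mm high) is centred at x = -190 mm, y = 0. The counter between is free: the tray slides in along y from the side, below the lever.
- trapdoor_hinge (a point): Middle of the trap-door's hinge line, which runs along the hopper's y at x = -52 mm, 146 mm high. The door plate (100 x 108 x 6 mm) reaches from it under the hopper; the lever on the same hinge reaches to the front, with a latch bar 10 mm thick and 70 mm long across its end, 130 mm from the hinge. Turns with the door.
- trapdoor (a joint): Trap-door angle, rad: 0 shut (up to 0.02 latched, -0.05 pressed to its stop), 1.13 fully open, lever up. A spring and the load swing it open unless the catch holds the bar. Shut, the lever slopes 20 degrees down from the hinge to the front; open, 45 degrees up. A push of 6 to 8 N on the paddle shuts and latches it.
- paddle (a point): On the upper face of the lever's flat steel paddle, 90 mm from the hinge and 40 mm to the hopper's -y side, a clear place to push down. The paddle is 6 mm thick, spans 60 to 125 mm from the hinge and y from -70 to +30 mm; the point moves with it.
- catch (a joint): Spring catch angle, rad: 0 at rest (latching), up to 0.42 as its top is pulled to the hopper's -x (1 to 2 N at the thumb bar). Pivot along y at x = -190 mm, 25 mm high. Its nose at y = 0 hooks over the latch bar; by 0.25 rad the bar is free and flies up. Let go, it springs back; the bar pressed down on its sloping top makes it give way and snap over.
- tray_mid (a point): Open steel tray, 160 x 160 mm, 40 mm high, walls 4 mm, 0.4 kg. The point is at its centre, 20 mm above its underside. x and y along its sides; the handle is on its -y side.
- tray_handle (a point): Grip point on the tray's handle: an upright steel plate 12 mm thick (tray x), 36 mm long (tray y), top 73 mm above the counter, standing 125 mm to -y of the tray's centre. Point 55 mm above the counter.
- case_low_mid (a point): Centre of the lower teal plastic bracket case (62 x 80 x 22 mm, about 60 g), lying in the hopper on the trap-door.
- case_top_mid (a point): Centre of the upper, equal case, lying on the first.
- catch_tab (a point): Grip point in the middle of the catch's black thumb bar: a round bar 12 mm thick and 54 mm long, lying along the hopper's y at the end of the catch's cross-arm, from 73 to 127 mm to the hopper's +y side, clear of the lever. The point is 155 mm above the counter at rest, on y = +100 mm, with nothing beneath the bar there; it turns with the catch.
- stack0: Bystander: lowest of a stack of three equal teal cases (62 x 80 x 22 mm) on the counter. Origin under its centre.
- stack1: Bystander: middle case of that stack.
- stack2: Bystander: top case of that stack.
- amber_bottle: Bystander: squat amber glass bottle with black cap, 60 mm wide, 93 mm tall. Origin under its centre.
- mathieu: Bystander: steel Mathieu holder, 160 mm long, lying flat. Origin near its middle.
- mirror: Bystander: chrome mouth mirror, 170 mm long, lying flat. Origin near its middle.
Not all that is in view belongs to the job. Leave any purple or red look-alike of the part that bears case_top_mid alone.

How it is judged:
On the way, in this order (a step that is already met when the one before it is completed fails the run):
1. the tray stands under the still shut hopper, its centre within 45 mm of the drop point (horizontal distance between tray_mid and drop_point below 0.045 m and value of joint trapdoor below 0.1 rad and height (world z) of tray_mid below 0.03 m), for 0.2 s.
2. the trap-door has swung open and both cases lie in the tray (value of joint trapdoor above 0.4 rad and x of case_low_mid in the frame of tray_mid between -0.075 and 0.075 m and y of case_low_mid in the frame of tray_mid between -0.075 and 0.075 m and z of each of case_low_mid, case_top_mid in the frame of tray_mid below 0.05 m and x of case_top_mid in the frame of tray_mid between -0.075 and 0.075 m and y of case_top_mid in the frame of tray_mid between -0.075 and 0.075 m), for 0.2 s.
At the end, for the whole second after the job is handed in: The trap-door is shut and held by the catch alone (door under 0.05 rad, catch under 0.08 rad); the tray stands flat, its centre within 45 mm of the drop point; both cases lie in it (centres within 75 mm of its centre along each side, less than 50 mm above its centre point) (horizontal distance between tray_mid and drop_point below 0.045 m and height (world z) of tray_mid below 0.03 m and angle between tray_mid's own z axis and vertical below 0.1 rad and value of joint trapdoor below 0.05 rad and value of joint catch below 0.08 rad and x of case_low_mid in the frame of tray_mid between -0.075 and 0.075 m and y of case_low_mid in the frame of tray_mid between -0.075 and 0.075 m and z of each of case_low_mid, case_top_mid in the frame of tray_mid below 0.05 m and x of case_top_mid in the frame of tray_mid between -0.075 and 0.075 m and y of case_top_mid in the frame of tray_mid between -0.075 and 0.075 m); the robot touches nothing.
It fails at once if the robot touches a bracket case of the hopper (contact force between any of the fingers, the arm and case_low above 0.5 N or contact force between any of the fingers, the arm and case_top above 0.5 N).
It fails at once if another thing on the counter is moved more than 20 mm (distance of any of stack0, stack1, stack2, amber_bottle, mathieu, mirror from where it was at the start of the episode above 0.02 m).
It also fails if it takes over 58 s, if anything falls off the work surface, if the arm or the gripper's body presses on something with over 40 N, if the wrist force passes 120 N, or if a joint passes its speed limit or range.

## Robot

A 6-joint arm with a two-finger parallel gripper is mounted at the origin on the work surface. World frame = base frame: x ahead of the robot, y to its left, z up, the work surface at z = 0. Lengths are in m, angles in rad, forces in N, time in s.
With the tool pointing down it reaches from about 0.4 to 0.825 m from the base axis. Payload 7 kg.
Tool frame: the origin (TCP) lies midway between the tips of the shut fingers; the grasp point (between the pads) lies arm.hold_point_z behind it (arm.hold_point_z is the distance from the TCP to the grasp point, in m); z points along the fingers, y is the line along which they close (so a half turn about z gives the same grasp; the last joint's range is limited). The gripper opens to 88 mm and grips with 3 to 60 N. Pads are 19 mm wide; open, the fingers measure 130 mm over their backs; the gripper's body (78 mm by 193 mm) begins 47 mm behind the grasp point.
Start: joints at [1.389, 0.359, 0.012, 0, -1.224, -0.288], TCP at [0.306, 0.602, 0.227] pointing down, gripper open.
Joint ranges: [-3.07, 3.07], [-1.43, 2.12], [-1.02, 1.25], [-3.03, 1.67], [-3.05, -0], [-3.03, 3.03]. Speed limits (rad/s): [2.39, 2.39, 3.01, 3.14, 3.14, 3.14].

## Interface

Orientations are given as [roll, pitch, yaw] about the fixed x, y, z axes, in that order (R = Rz(yaw) Ry(pitch) Rx(roll)).
In Python, from station import arm gives the robot as it stands.
- The arm moves only by the shell command python3 -m crank 'ROWS' [OPENING] [FORCE]. ROWS is JSON, a list that holds one entry, the list of rows, each a list of 4 numbers: the shift along the tool's x, y, z in units of 25 mm (1.0 is 25 mm), then the turn about the tool's z in units of 5 degrees (1.0 is 5 degrees). A call has 1 to 12 rows; each row is the pose to reach, as a shift and turn from the pose commanded when the call began, along the tool's axes at that moment; what a row does not reach only later rows make up. A row lasts 1/8 s, in which the tool goes at most 62.5 mm and 10.7 degrees, less where a joint would pass 70% of its speed; a pose out of reach is approached as far as the arm can. A call with a gripper value outside its range is refused whole. OPENING is the closure, from 0 (fully open) to 1 (shut), set as the call begins (- or left out, the last holds). The fingers move at their own pace and stop on an object; FORCE is the grip in N (left out, the last holds). Time passes only in rows, so rows that repeat a pose let the fingers close. It gives the time, the measured TCP pose, the force, the opening and the grip force at its end, in the units of the state.
- arm.get_state(): the state, without advancing time (a new reading comes with each control period).
- arm.grab_frame(name): name is "scene" or "side" or "wrist"; returns (picture, depth): 420x560x3 uint8, red, green, blue; 420x560 float32, m along the optical axis (not along the pixel's ray), 0 where there is no reading.
- arm.get_calibration(name): a dict with "mtx" (3x3 intrinsics, pixels), "R" (3x3) and "t" (3): a world point X has camera coordinates R X + t; the wrist camera has in their place "mount" (4x4, takes a point from camera to tool coordinates, whose origin is the TCP and whose axes are the flange's). Camera axes: x right, y down, z forward; pixel columns grow to the right and rows downward; lengths in m; the calibration is good to about 2 mm. The wrist camera is an equidistant fisheye: a pixel r from the principal point sees the ray r / f radians off the axis. A picture is of the moment at which its call begins: read the wrist's pose just before it. get_calibration takes no time and is no camera call.
- arm.job_done(): hands the job in; it is judged then, once.
Trained networks look in the newest picture that a camera, given by its name, has taken for a name from the list of things; names that differ only in an ending like _2 or _b are one class to them, and where a whole thing is asked for, a point or a joint stands for the part that bears it (a point fixed in the world has none). Each returns a list of dicts, best first, with "score" (0 to 1); they miss things now and then, are a little off and sometimes report something else, mostly with a low value. They report only what shows in the picture. A call takes as long as a camera call. They do not tell look-alikes from the thing itself.
- arm.recognise(thing, camera): "extent" ([left, top, width, height] in pixels, round what is visible of it).
- arm.trace(thing, camera): "mask" (420x560 bool, what is visible of it) and "extent" ([left, top, width, height] in pixels, round what is visible of it).
The state is a dict: "t": time; "q": joint angles; "qd": joint speeds; "joint_efforts": joint torques, N m; "eef_pos": TCP position; "ee_rot": TCP orientation; "force": force on the tool from outside, world axes, zero at the start; "moment": the same for the moment, N m; "width": finger opening in m; "gripper_force": force on a finger pad.
Only numpy, scipy, OpenCV 4.12 (cv2) and the standard library are available. Lean on these libraries where they do the work, as an engineer would, in place of code of your own. Each camera call takes 0.05 s, during which the arm holds its last target. There are 200 camera calls.

## Working session

There is one attempt and no reset: what is moved stays moved. The work goes in short steps, Python scripts to look and compute and a shell command to move; the robot and the scene stay as the last step left them, time stands still between calls to the robot, and variables do not carry over. Pictures are saved under pics/ and viewed, at most 10 in all, crops included, and the job is handed in when it is done.

```bash
mkdir -p pics; ls
cat > h.py <<'E'
import numpy as np, cv2
from station import arm
def snap(cam,fn=None):
    im,d=arm.grab_frame(cam)
    if fn: cv2.imwrite('pics/'+fn,im[:,:,::-1])
    return im,d
def world(cam,d,mask=None):
    c=arm.get_calibration(cam);K=np.array(c['mtx']);R=np.array(c['R']);t=np.array(c['t'])
    v,u=np.mgrid[0:d.shape[0],0:d.shape[1]]
    P=np.stack([(u-K[0,2])/K[0,0]*d,(v-K[1,2])/K[1,1]*d,d],-1)
    return (P-t)@R   # R^T(P-t)
E
python3 - <<'E'
from h import *
for c in ('scene','side'):
    im,d=snap(c,c+'0.png'); np.savez(c+'0.npz',im=im,d=d,W=world(c,d))
    for n in ['hopper','tray_mid','tray_handle','catch_tab','paddle','case_top_mid','stack2','amber_bottle']:
        r=arm.recognise(n,c); print(c,n,[(round(x['score'],2),[int(k) for k in x['extent']]) for x in r[:4]])
print(arm.get_state()['eef_pos'],arm.get_state()['ee_rot'],arm.hold_point_z)
E
```

```text
pics
scene hopper [(0.58, [251, 184, 128, 165])]
scene tray_mid [(0.58, [152, 186, 86, 62])]
scene tray_handle [(0.79, [155, 182, 83, 65]), (0.53, [328, 181, 53, 18])]
scene catch_tab [(0.73, [328, 182, 53, 18])]
scene paddle [(0.54, [282, 243, 45, 18]), (0.22, [326, 181, 57, 21])]
scene case_top_mid [(0.95, [361, 246, 32, 32]), (0.71, [350, 286, 41, 40]), (0.68, [185, 280, 35, 38]), (0.55, [299, 207, 32, 19])]
scene stack2 [(0.74, [411, 220, 39, 23]), (0.46, [409, 228, 34, 22])]
scene amber_bottle [(0.96, [232, 156, 20, 33])]
side hopper [(0.62, [228, 145, 133, 89])]
side tray_mid [(0.87, [284, 266, 70, 81])]
side tray_handle [(0.88, [280, 264, 76, 84])]
side catch_tab [(0.62, [228, 168, 20, 53]), (0.52, [195, 242, 52, 16])]
side paddle [(0.9, [244, 172, 73, 45])]
side case_top_mid [(0.73, [247, 180, 21, 12]), (0.68, [358, 231, 27, 20]), (0.63, [287, 162, 16, 9]), (0.6, [227, 147, 132, 86])]
side stack2 [(0.6, [207, 159, 21, 19]), (0.49, [283, 270, 73, 79])]
side amber_bottle [(0.73, [234, 287, 22, 30])]
[0.3056005  0.60182539 0.2265562 ] [ 3.14158094e+00  4.50386004e-06 -4.69808269e-01] 0.0188
```

View pics/scene0.png

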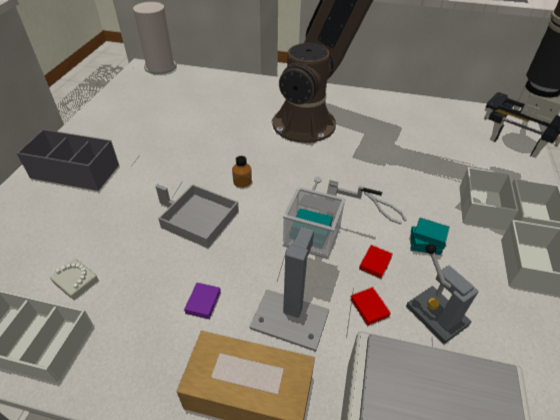

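View pics/side0.png

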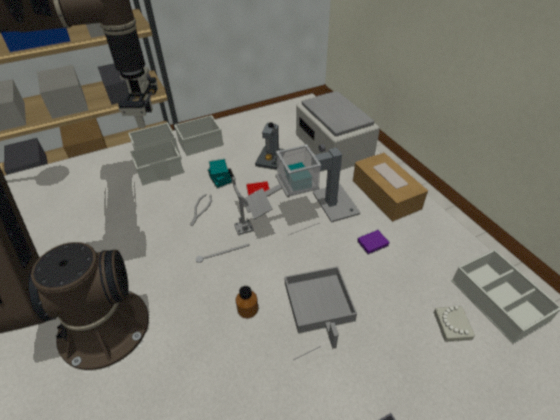

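The scene view shows the hopper at (313,222) with its column toward the camera, the catch and its black thumb bar at (350,188)/(372,191), the tray at (200,215) with its handle at (163,195), and the bottle at (242,172). The red (376,261), (370,305) and purple (203,300) cases are look-alikes. The teal cases inside the hopper, at (313,222), are the ones meant, and the teal stack at (430,235) is a bystander. The side view shows the tray at (320,298), handle (332,333), paddle (257,203), catch foot (244,228) and mirror (222,253).

```bash
python3 - <<'E'
from h import *
S={c:np.load(c+'0.npz') for c in('scene','side')}
# tray
for c in S:
    W=S[c]['W'];d=S[c]['d']
    r=arm.trace('tray_mid',c)
    m=r[0]['mask']&(d>0); P=W[m]; 
    q=P[(P[:,2]>.03)&(P[:,2]<.05)]
    box=cv2.minAreaRect(q[:,:2].astype(np.float32)*1000); print(c,'tray rim',box,len(q), 'zmax',np.percentile(P[:,2],[1,50,99]))
    # handle: points >.055 near the tray
    cx,cy=np.array(box[0])/1000
    n=(d>0)&(abs(W[...,0]-cx)<.17)&(abs(W[...,1]-cy)<.17)&(W[...,2]>.05)&(W[...,2]<.078)
    H=W[n];v,u=np.nonzero(n)
    cc,lab=cv2.connectedComponents(n.astype(np.uint8))
    for i in range(1,cc):
        k=lab==i
        if k.sum()>15: print('  blob',k.sum(),W[k].mean(0).round(3),W[k].min(0).round(3),W[k].max(0).round(3))
# hopper region
for c in S:
    W=S[c]['W'];d=S[c]['d']
    for lo,hi,nm in((.228,.25,'rim/col'),(.145,.17,'bar level')):
        n=(d>0)&(W[...,2]>lo)&(W[...,2]<hi)&(W[...,0]>.3)&(W[...,0]<.9)&(abs(W[...,1])<.35)
        cc,lab=cv2.connectedComponents(n.astype(np.uint8),connectivity=8)
        for i in range(1,cc):
            k=lab==i
            if k.sum()>25:
                v,u=np.nonzero(k); b=cv2.minAreaRect(W[k][:,:2].astype(np.float32)*1000)
                print(c,nm,k.sum(),'px',int(u.mean()),int(v.mean()),W[k].mean(0).round(3),np.round(b[0]),np.round(b[1]),round(b[2],1))
E
python3 - <<'E'
import cv2
a=cv2.imread('pics/scene0.png')[150:350,140:410];b=cv2.imread('pics/side0.png')[130:350,190:390]
a=cv2.resize(a,(540,400),interpolation=3) ; a=cv2.copyMakeBorder(a,0,40,0,0,0)
import numpy as np
b=cv2.resize(b,None,fx=1.28,fy=2*1.0,interpolation=3)
b=cv2.resize(cv2.imread('pics/side0.png')[140:250,190:350],None,fx=5,fy=5,interpolation=3); cv2.imwrite('pics/crop1.png',b)
E
```

```text
scene tray rim ((544.0861206054688, -220.5290985107422), (222.9608612060547, 164.5617218017578), 75.71354675292969) 642 zmax [-0.00131332  0.00709839  0.06898379]
  blob 128 [ 0.384 -0.121  0.06 ] [ 0.374 -0.149  0.05 ] [ 0.397 -0.094  0.078]
  blob 92 [ 0.525 -0.311  0.064] [ 0.511 -0.331  0.051] [ 0.534 -0.294  0.075]
side tray rim ((543.6454467773438, -224.14459228515625), (225.59982299804688, 160.77166748046875), 76.2607421875) 607 zmax [-0.00047536  0.00526008  0.07184105]
  blob 67 [ 0.383 -0.137  0.059] [ 0.374 -0.153  0.05 ] [ 0.393 -0.112  0.075]
  blob 106 [ 0.518 -0.319  0.068] [ 0.51  -0.334  0.051] [ 0.529 -0.299  0.076]
scene rim/col 741 px 314 209 [0.668 0.144 0.236] [664. 144.] [112. 105.] 83.3
scene rim/col 208 px 296 252 [0.789 0.13  0.23 ] [788. 129.] [39. 30.] 84.6
scene bar level 48 px 333 183 [0.474 0.166 0.151] [474. 166.] [24. 14.] 82.1
scene bar level 125 px 369 191 [0.489 0.26  0.157] [488. 261.] [60. 11.] 79.4
scene bar level 68 px 287 242 [0.707 0.095 0.157] [706.  97.] [27.  9.] 83.2
scene bar level 168 px 320 251 [0.714 0.173 0.156] [695. 173.] [46. 50.] 83.3
scene bar level 151 px 294 278 [0.8   0.131 0.157] [798. 134.] [22. 46.] 22.4
scene bar level 136 px 371 336 [0.892 0.299 0.154] [891. 312.] [76. 18.] 90.0
side rim/col 390 px 298 159 [0.661 0.137 0.236] [663. 141.] [121. 105.] 82.9
side rim/col 58 px 334 151 [0.785 0.128 0.23 ] [786. 129.] [39. 28.] 87.3
side bar level 118 px 331 133 [0.892 0.311 0.154] [889. 309.] [22. 78.] 0.4
side bar level 53 px 231 175 [0.483 0.254 0.158] [485. 258.] [62. 13.] 82.7
side bar level 73 px 333 172 [0.78  0.113 0.157] [776. 119.] [25. 45.] 34.1
side bar level 311 px 294 186 [0.635 0.114 0.156] [630. 119.] [ 79. 151.] 37.4
```

View pics/crop1.png

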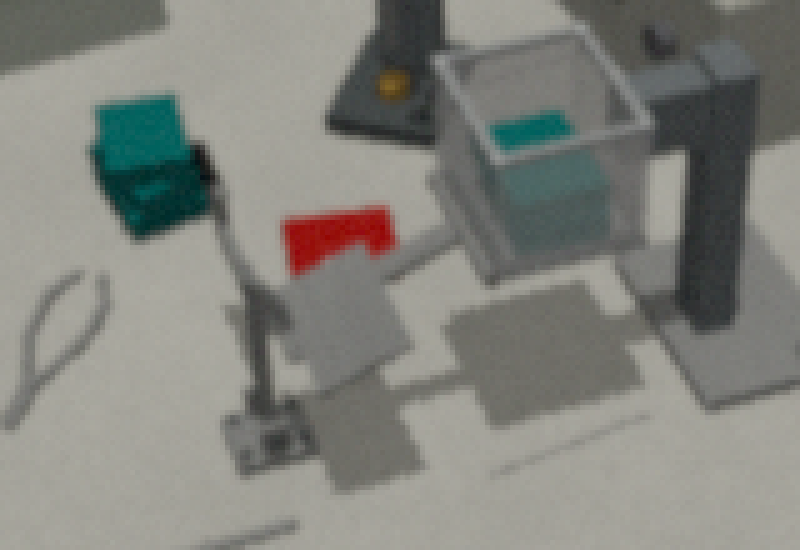

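The enlarged crop confirms the scene: hopper with two teal cases inside, column at right, paddle at centre and thumb bar at upper left. The red case is behind the lever and lies on the counter.

```bash
cat >> h.py <<'E'
HO=np.array([.664,.142]); HY=np.radians(-6.9)
def hop(x,y):
    c,s=np.cos(HY),np.sin(HY); return HO+[c*x-s*y,s*x+c*y]
def go(x,y,z,yawdeg=None):
    s=arm.get_state();p=np.array(s['eef_pos']);from scipy.spatial.transform import Rotation as Ro
    R=Ro.from_euler('xyz',s['ee_rot']).as_matrix()
    t=0
    if yawdeg is not None:
        t=-((yawdeg-np.degrees(s['ee_rot'][2])+180)%360-180)/5
    print('t',round(s['t'],2),'rows ->',(R.T@(np.array([x,y,z])-p)/.025).round(2),'turn',round(t,2))
E
python3 - <<'E'
from h import *
for c in ('scene','side'):
    W=np.load(c+'0.npz')['W']
    arm.grab_frame(c)
    for n in ('mirror','mathieu'):
        for r in arm.trace(n,c)[:1]:
            P=W[r['mask']]; print(c,n,r['score'],r['extent'],P.min(0).round(3),P.max(0).round(3))
go(.521,-.313,.28,-104)
go(.521,-.313,.15,-104)
print(hop(.006,0),hop(.006,-.125))
E
```

```text
scene mirror 0.42 [310.6, 178.1, 12.1, 12.3] [ 0.292  0.095 -0.003] [0.357 0.118 0.012]
scene mathieu 0.56 [368.8, 195.4, 23.6, 11.5] [ 0.331  0.265 -0.001] [0.371 0.339 0.01 ]
side mirror 0.57 [234.7, 287.7, 26.4, 32.4] [ 0.197 -0.711 -0.003] [ 0.405 -0.068  0.974]
side mathieu 0.67 [193.3, 194.3, 22.5, 29.3] [0.323 0.256 0.001] [0.429 0.376 0.012]
t 1.3 rows -> [24.25 28.73 -2.14] turn 15.42
t 1.3 rows -> [24.25 28.73  3.06] turn 15.42
[0.66995654 0.14127918] [0.65493944 0.01718451]
```

```bash
python3 -m crank '[[[1.5,2,-2.1,0],[3.5,4,-2.1,0],[5.5,6.5,-2.1,1.5],[7,8.5,-2.1,3],[9,10.5,-2.1,5],[11,13,-2.1,7],[13,15,-2.1,9],[14.5,17,-2.1,11],[16,19,-2.1,13],[18,21,-2.1,15],[19.5,23,-2.1,15.4],[21,25,-2.1,15.4]]]' 0
python3 - <<'E'
from h import *
go(.521,-.313,.15,-104)
E
```

```text
t: 2.8
eef_pos: [0.4746, -0.1148, 0.2796]
ee_rot: [-3.14, 0.0, -1.814]
force: [1.6, 1.2, 0.2]
width: 0.0878
gripper_force: 0.0
t 2.8 rows -> [ 7.25 -3.7   5.18] turn 0.01
```

```bash
python3 -m crank '[[[2,-1,1.5,0],[3.5,-2,3,0],[5.5,-3,5,0],[7,-3.6,5,0],[7,-3.6,5,0],[7,-3.6,5,0],[7,-3.6,5,0]]]' 0
python3 - <<'E'
from h import *
go(.521,-.313,.037,-104)
snap('side','side1.png'); im,d=arm.grab_frame('wrist'); cv2.imwrite('pics/w1.png',im[:,:,::-1])
a=cv2.imread('pics/side1.png')[200:400,180:420];cv2.imwrite('pics/c1.png',np.hstack([cv2.resize(a,(400,333)),cv2.resize(im[:,:,::-1],(400,333))]))
E
```

```text
t: 3.68
eef_pos: [0.5199, -0.3035, 0.1548]
ee_rot: [-3.14, 0.0, -1.813]
force: [-0.9, 0.4, -0.4]
width: 0.0875
gripper_force: 0.0
t 3.67 rows -> [ 0.36 -0.13  4.71] turn 0.03
```

View pics/c1.png

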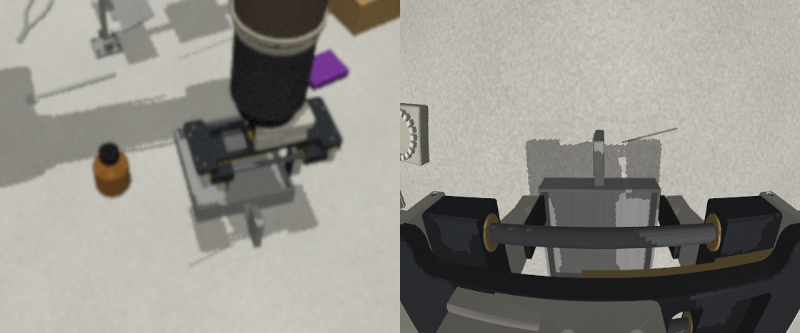

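The picture shows the gripper above the tray, with the handle at wrist crop (598,155), and the gripper square to the tray. I'll measure the handle in the wrist view.

```bash
cat >> h.py <<'E'
def wristworld():
    from scipy.spatial.transform import Rotation as Ro
    s=arm.get_state();R=Ro.from_euler('xyz',s['ee_rot']).as_matrix();p=np.array(s['eef_pos'])
    im,d=arm.grab_frame('wrist');c=arm.get_calibration('wrist');K=np.array(c['mtx']);M=np.array(c['mount'])
    v,u=np.mgrid[0:420,0:560].astype(float);x=(u-K[0,2])/K[0,0];y=(v-K[1,2])/K[1,1];r=np.hypot(x,y)+1e-9
    th=np.minimum(r,1.5);P=np.stack([x/r*np.tan(th)*d,y/r*np.tan(th)*d,d],-1)
    T=P@M[:3,:3].T+M[:3,3]
    return im,d,T@R.T+p
E
python3 - <<'E'
from h import *
im,d,W=wristworld()
n=(d>0)&(W[...,2]>.045)&(W[...,2]<.08)&(abs(W[...,0]-.52)<.07)&(abs(W[...,1]+.31)<.08)
cc,lab=cv2.connectedComponents(n.astype(np.uint8))
for i in range(1,cc):
    k=lab==i
    if k.sum()>20:
        v,u=np.nonzero(k);b=cv2.minAreaRect(W[k][:,:2].astype(np.float32)*1000);print(k.sum(),u.mean(),v.mean(),W[k].mean(0).round(4),b)
n=(d>0)&(W[...,2]>.032)&(W[...,2]<.045)&(abs(W[...,0]-.55)<.15)&(abs(W[...,1]+.2)<.15);P=W[n];print(cv2.minAreaRect(P[:,:2].astype(np.float32)*1000),n.sum())
E
```

```text
786 277.7811704834606 196.3791348600509 [ 0.5201 -0.3181  0.0713] ((520.9873046875, -315.60498046875), (36.34929275512695, 11.673739433288574), 76.09264373779297)
((541.2217407226562, -234.84910583496094), (202.73695373535156, 161.07493591308594), 76.52100372314453) 1929
```

```bash
python3 -c "
from h import *
go(.521,-.3155,.037,-104)"; python3 -m crank '[[[0.4,-0.1,1,0],[0.4,-0.1,2.5,0],[0.4,-0.1,4,0],[0.4,-0.1,4.5,0],[0.4,-0.1,4.5,0],[0.4,-0.1,4.5,0]]]' 0;  python3 -c "
from h import *
go(.521,-.3155,.037,-104)"
```

```text
t 3.83 rows -> [ 0.46 -0.15  4.71] turn 0.03
t: 4.58
eef_pos: [0.5209, -0.3148, 0.0432]
ee_rot: [-3.139, -0.0, -1.813]
force: [-0.4, -0.4, 0.7]
width: 0.0878
gripper_force: 0.0
t 4.58 rows -> [ 0.03 -0.01  0.25] turn 0.02
```

```bash
python3 -m crank '[[[0,0,0.2,0],[0,0,0.2,0],[0,0,0.2,0],[0,0,0.2,0],[0,0,0.2,0],[0,0,0.2,0]]]' 1 40;  python3 -c "
from h import *
s=arm.get_state();print(s['eef_pos'])
z=s['eef_pos'][2]
a=hop(.006,-.345);go(*a,z,-96.9)
a=hop(.006,-.125);go(*a,z,-96.9)"
```

```text
t: 5.32
eef_pos: [0.5197, -0.3146, 0.0366]
ee_rot: [-3.142, -0.0, -1.814]
force: [0.5, -0.1, -0.4]
width: 0.033
gripper_force: 0.0
[ 0.51968704 -0.31456633  0.03658617]
t 5.33 rows -> [-5.45 -3.13 -0.  ] turn -1.4
t 5.33 rows -> [-14.18  -2.06  -0.  ] turn -1.4
```

```bash
python3 -m crank '[[[0,0,0,0],[0,0,0,0],[0,0,0,0],[0,0,0,0]]]' 1 40;  python3 -c "
from h import *
W=np.load('scene0.npz')['W'];print('purple',W[292:308:8,195:215:6].round(3))
W=np.load('side0.npz')['W'];print('mirror end',W[246,240:250:2].round(3), 'foot',W[205,345:350:2].round(3))
s=arm.get_state();z=s['eef_pos'][2]
for yy in (-.345,-.125): a=hop(.006,yy);go(*a,z,-96.9)"
```

```text
t: 5.82
eef_pos: [0.5199, -0.3146, 0.0366]
ee_rot: [-3.141, 0.0, -1.814]
force: [1.4, 0.2, -1.6]
width: 0.0118
gripper_force: 40.0
purple [[[ 0.799 -0.109  0.019]
  [ 0.796 -0.094  0.021]
  [ 1.318  0.211  0.887]
  [ 0.791 -0.065  0.024]]

 [[ 0.822 -0.099  0.023]
  [ 0.818 -0.085  0.022]
  [ 0.813 -0.073  0.02 ]
  [ 0.812 -0.058  0.024]]]
mirror end [[ 0.432  0.091  0.008]
 [ 0.438  0.091  0.004]
 [ 0.443  0.084  0.009]
 [ 0.45   0.087  0.002]
 [ 0.456  0.086 -0.001]] foot [[0.824 0.092 0.013]
 [0.83  0.088 0.013]
 [0.835 0.084 0.014]]
t 5.83 rows -> [-5.45 -3.12  0.  ] turn -1.41
t 5.83 rows -> [-14.18  -2.05   0.  ] turn -1.41
```

```bash
python3 -m crank '[[[-0.4,-0.25,0,0],[-1.1,-0.65,0,-0.2],[-2,-1.15,0,-0.5],[-3,-1.75,0,-0.8],[-4,-2.3,0,-1.1],[-5,-2.85,0,-1.3],[-5.45,-3.1,0,-1.4],[-6.4,-3,0,-1.4],[-7.4,-2.9,0,-1.4],[-8.4,-2.75,0,-1.4],[-8.9,-2.7,0,-1.4],[-8.9,-2.7,0,-1.4]]]' 1 40;  python3 - <<'E'
from h import *
s=arm.get_state();z=s['eef_pos'][2]
a=hop(.006,-.125);go(*a,z,-96.9)
im,d=snap('side','side2.png');W=world('side',d)
k=arm.trace('tray_mid','side')[0]['mask']&(W[...,2]>.03)&(W[...,2]<.05)
print(cv2.minAreaRect(W[k][:,:2].astype(np.float32)*1000))
E
```

```text
t: 7.32
eef_pos: [0.6392, -0.1135, 0.0366]
ee_rot: [-3.141, 0.001, -1.691]
force: [-0.5, 3.9, 0.6]
width: 0.0119
gripper_force: 40.0
t 7.33 rows -> [-5.27  0.    0.  ] turn 0.01
((615.2512817382812, -11.243331909179688), (226.14187622070312, 118.62337493896484), 73.62095642089844)
```

View pics/side2.png

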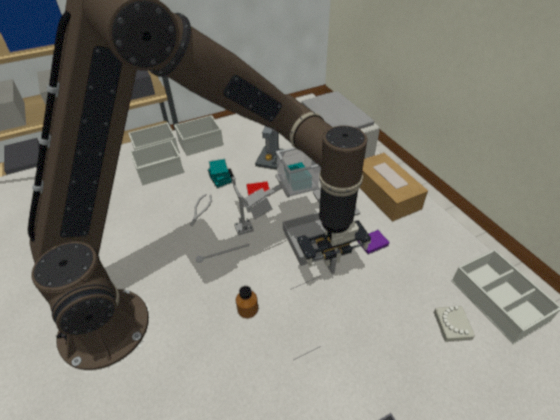

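The tray is now beside the hopper, in the gap between the catch foot and the column foot, and the bystanders have not moved. I'll slide it the rest of the way.

```bash
python3 -m crank '[[[-0.3,0,0,0],[-0.9,0,0,0],[-1.7,0,0,0],[-2.5,0,0,0],[-3.3,0,0,0],[-4.1,0,0,0],[-4.8,0,0,0],[-5.2,0,0,0],[-5.2,0,0,0],[-5.2,0,0,0],[-5.2,0,0,0]]]' 1 40;  python3 - <<'E'
from h import *
s=arm.get_state();z=s['eef_pos'][2]
a=hop(.006,-.125);go(*a,z,-96.9)
im,d,W=wristworld()
cv2.imwrite('pics/w3.png',im[:,:,::-1])
E
```

```text
t: 8.8
eef_pos: [0.6546, 0.0143, 0.0366]
ee_rot: [-3.141, 0.001, -1.692]
force: [-0.3, 3.6, 0.7]
width: 0.0119
gripper_force: 40.0
t 8.8 rows -> [-0.12  0.    0.  ] turn -0.01
```

```bash
python3 -m crank '[[[0,0,0,0],[0,0,0,0],[0,0,0,0],[0,0,-0.3,0],[0,0,-1,0],[0.3,0,-2,0],[0.8,0,-3.5,0],[1,0,-5.5,0],[1,0,-7.5,0],[1,0,-9.6,0],[1,0,-9.6,0],[1,0,-9.6,0]]]' 0 40;  python3 - <<'E'
from h import *
s=arm.get_state();print(np.array(arm.get_calibration('wrist')['mount']).round(3).tolist())
b=hop(-.19,.1);print(b,s['q'])
go(*b,.28,-96.9);go(*b,.136,-96.9)
im,d=snap('scene','scene3.png');W=world('scene',d)
k=arm.trace('tray_mid','scene')[0]['mask']&(W[...,2]>.03)&(W[...,2]<.05)
print(cv2.minAreaRect(W[k][:,:2].astype(np.float32)*1000))
im,d=snap('side','side3.png');W=world('side',d)
k=arm.trace('tray_mid','side')[0]['mask']&(W[...,2]>.03)&(W[...,2]<.05)
print(cv2.minAreaRect(W[k][:,:2].astype(np.float32)*1000),'want',hop(.01,0))
a=cv2.resize(cv2.imread('pics/scene3.png')[150:350,200:440],(400,333));b=cv2.resize(cv2.imread('pics/side3.png')[100:300,180:420],(400,333));cv2.imwrite('pics/c3.png',np.hstack([a,b]))
E
```

```text
t: 10.35
eef_pos: [0.651, -0.0105, 0.2776]
ee_rot: [-3.141, 0.001, -1.692]
force: [-0.1, 0.9, -0.6]
width: 0.0872
gripper_force: 0.0
[[0.001, -0.957, -0.292, 0.078], [1.0, 0.001, -0.0, 0.0], [0.0, -0.292, 0.957, -0.158], [0.0, 0.0, 0.0, 1.0]]
[0.48738979 0.26410173] [ 2.82631358e-01  2.92953428e-01  3.31221252e-02 -3.54972415e-04
 -1.30964484e+00 -4.03315944e-01]
t 10.35 rows -> [-10.12   7.82  -0.1 ] turn -0.0
t 10.35 rows -> [-10.11   7.83   5.66] turn -0.0
((668.3446655273438, 109.68965911865234), (220.1533203125, 161.1993865966797), 82.86949157714844)
((665.7893676757812, 105.5224609375), (227.62103271484375, 162.03623962402344), 82.95248413085938) want [0.67392757 0.14079863]
```

View pics/c3.png

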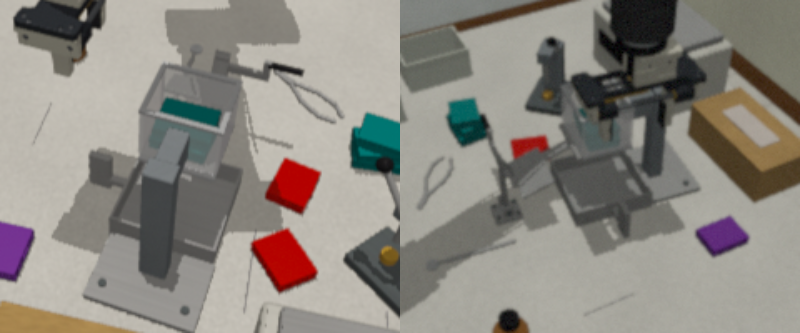

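The tray now sits under the hopper: centre about (0.670, 0.139), square at −7°, drop point (0.674, 0.141), door still shut. The thumb bar is at crop (283,70). Next is the catch.

```bash
python3 -m crank '[[[-0.7,0.5,-0.3,0],[-2,1.5,-0.3,0],[-3.5,2.7,-0.3,0],[-5,3.9,-0.3,0],[-6.5,5.1,-0.3,0],[-8,6.3,-0.3,0],[-9.5,7.3,-0.3,0],[-10.1,7.8,0,0],[-10.1,7.8,1,0],[-10.1,7.8,2,0],[-10.1,7.8,2,0]]]' 0 12;  python3 - <<'E'
from h import *
im,d,W=wristworld()
n=(d>0)&(W[...,2]>.145)&(W[...,2]<.17)&(abs(W[...,0]-.487)<.06)&(abs(W[...,1]-.264)<.07)
cc,lab=cv2.connectedComponents(n.astype(np.uint8))
for i in range(1,cc):
    k=lab==i
    if k.sum()>20: b=cv2.minAreaRect(W[k][:,:2].astype(np.float32)*1000);print(k.sum(),W[k].mean(0).round(4),b)
go(*hop(-.19,.1),.136,-96.9)
E
```

```text
t: 11.92
eef_pos: [0.487, 0.2626, 0.2246]
ee_rot: [3.139, -0.003, -1.692]
force: [-0.3, 0.3, 1.1]
width: 0.0878
gripper_force: 0.0
1273 [0.4848 0.2583 0.1599] ((485.1677551269531, 259.798583984375), (61.5843505859375, 11.551610946655273), 83.65129089355469)
t 11.97 rows -> [-0.05  0.02  3.61] turn -0.0
```

```bash
python3 -m crank '[[[0,0.1,1,0],[0,0.1,2.2,0],[0,0.1,3.2,0],[0,0.1,3.5,0],[0,0.1,3.5,0]]]' 0 12; python3 -m crank '[[[0,0,0,0],[0,0,0,0],[0,0,0,0],[0,0,0,0],[0,0,0,0],[0,0,0,0],[0,0,0,0],[0,0,0,0],[0,0,0,0],[0,0,0,0]]]' 1 12
```

```text
t: 12.6
eef_pos: [0.4862, 0.2641, 0.1399]
ee_rot: [-3.141, 0.0, -1.691]
force: [0.2, 0.1, -0.1]
width: 0.0879
gripper_force: 0.0
t: 13.85
eef_pos: [0.4857, 0.2639, 0.1391]
ee_rot: [3.142, 0.0, -1.692]
force: [0.3, -0.6, -0.5]
width: 0.0117
gripper_force: 12.0
```

Gripped (width 11.7 mm). Now I'll pull it back 40 mm along an arc.

```bash
python3 -m crank '[[[0,0.3,0,0],[0,0.6,0.05,0],[0,0.9,0.1,0],[0,1.2,0.15,0],[0,1.5,0.2,0],[0,1.65,0.25,0],[0,1.65,0.25,0],[0,1.65,0.25,0],[0,1.65,0.25,0],[0,1.65,0.25,0]]]' 1 12
python3 - <<'E'
from h import *
snap('scene','s4.png');snap('side','d4.png')
a=cv2.resize(cv2.imread('pics/s4.png')[150:350,200:440],(400,333));b=cv2.resize(cv2.imread('pics/d4.png')[100:300,180:420],(400,333));cv2.imwrite('pics/c4.png',np.hstack([a,b]))
E
```

```text
t: 15.1
eef_pos: [0.4449, 0.2688, 0.1329]
ee_rot: [-3.142, -0.0, -1.692]
force: [0.3, -2.0, 2.0]
width: 0.0115
gripper_force: 12.0
```

View pics/c4.png

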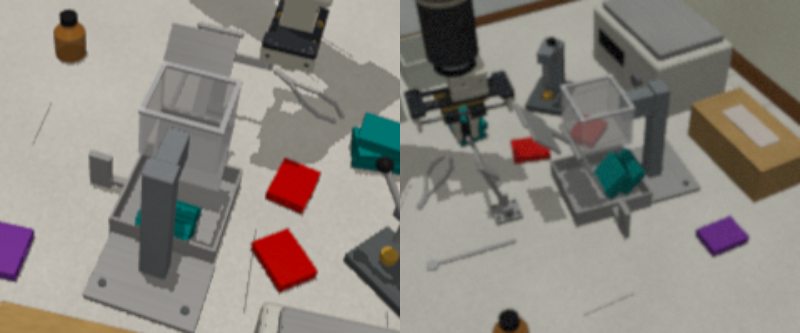

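The door is open, with the paddle up at crop (205,45), and the hopper is empty. The cases lie in the tray near its column-side wall, so I'll measure them.

Run:
```python
from h import *
for c in('scene','side'):
    im,d=snap(c);W=world(c,d)
    I=im.astype(int);k=(d>0)&(I[...,1]-I[...,0]>40)&(I[...,2]-I[...,0]>30)
    C=np.array([.670,.139]);a=HY;x=np.array([np.cos(a),np.sin(a)]);y=np.array([-x[1],x[0]])
    r=W[...,:2]-C;X=r@x;Y=r@y;k&=(abs(X)<.15)&(abs(Y)<.12)
    print(c,k.sum(),'x',np.percentile(X[k],[1,50,99]).round(3),'y',np.percentile(Y[k],[1,50,99]).round(3),'z',np.percentile(W[...,2][k],[1,25,50,75,99]).round(3))
    cv2.imwrite('pics/%s5.png'%c,im[:,:,::-1])
b=cv2.imread('pics/side5.png')[170:250,260:340];a=cv2.imread('pics/scene5.png')[210:300,250:350]
cv2.imwrite('pics/c5.png',np.hstack([cv2.resize(a,(400,400),interpolation=3),cv2.resize(b,(400,400),interpolation=3)]))
```

```text
scene 282 x [0.004 0.053 0.084] y [-0.038  0.027  0.041] z [0.023 0.052 0.056 0.06  0.066]
side 525 x [0.002 0.034 0.078] y [-0.044 -0.014  0.035] z [0.021 0.037 0.05  0.058 0.065]
```

View pics/c5.png

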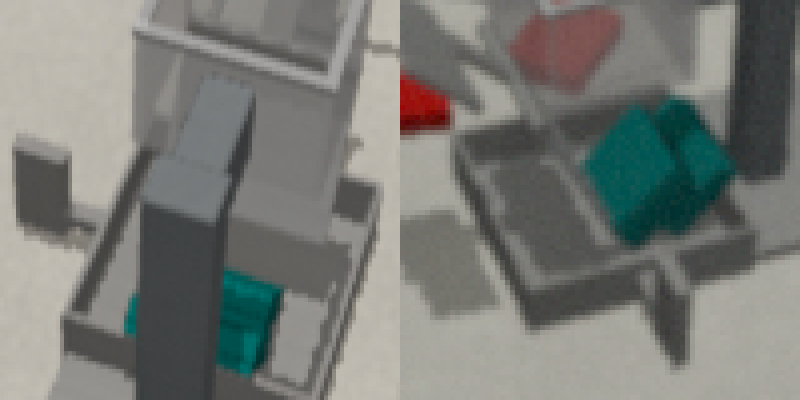

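Both cases lean inside the tray, with all teal points inside its walls and none above z 0.066, so step 2 holds. I'll let the catch go back and release it.

```bash
python3 -m crank '[[[0,-0.5,-0.1,0],[0,-1,-0.2,0],[0,-1.5,-0.25,0],[0,-1.6,-0.25,0],[0,-1.6,-0.25,0],[0,-1.6,-0.25,0]]]' 1 12; python3 -m crank '[[[0,0,0,0],[0,0,0,0],[0,0,0,0],[0,0,0,0],[0,0,0,0],[0,0,-1,0],[-0.5,0,-2.5,0],[-1,0,-4.5,0],[-1,0,-6.5,0],[-1,0,-8.5,0],[-1,0,-8.5,0]]]' 0 12
python3 - <<'E'
from h import *
# push target: along lever r from hinge (upper face +3mm)
for th in (65-20,):
    pass
for r in(.09,.1):
  for a in (45,20,0,-20,-23):
    A=np.radians(a);print(r,a,'hx',round(-.052-r*np.cos(A)-.003*np.sin(A)*1,4),'z',round(.146+r*np.sin(A)+.003/np.cos(A),4))
go(*hop(-.14,-.04),.33,173.1)
im,d=snap('side');W=world('side',d)
for n in('catch_tab','paddle'):
    q=arm.trace(n,'side')
    if q: print(n,q[0]['score'],np.percentile(W[q[0]['mask']],[2,50,98],axis=0).round(3))
E
```

```text
t: 16.05
eef_pos: [0.4842, 0.2641, 0.1389]
ee_rot: [3.141, 0.0, -1.692]
force: [1.3, 1.0, -1.1]
width: 0.0115
gripper_force: 12.0
t: 17.42
eef_pos: [0.4889, 0.2898, 0.3562]
ee_rot: [-3.136, 0.006, -1.691]
force: [0.6, 0.5, -1.0]
width: 0.0878
gripper_force: 0.0
0.09 45 hx -0.1178 z 0.2139
0.09 20 hx -0.1376 z 0.18
0.09 0 hx -0.142 z 0.149
0.09 -20 hx -0.1355 z 0.1184
0.09 -23 hx -0.1337 z 0.1141
0.1 45 hx -0.1248 z 0.221
0.1 20 hx -0.147 z 0.1834
0.1 0 hx -0.152 z 0.149
0.1 -20 hx -0.1449 z 0.115
0.1 -23 hx -0.1429 z 0.1102
t 17.43 rows -> [ 6.63 -2.06  1.02] turn 18.0
catch_tab 0.82 [[ 0.468  0.139 -0.001]
 [ 0.477  0.167  0.122]
 [ 0.525  0.396  0.162]]
paddle 0.88 [[0.514 0.085 0.062]
 [0.553 0.132 0.204]
 [0.647 0.192 0.243]]
```

```bash
python3 - <<'E'
from h import *
go(*hop(-.125,-.04),.33,173.1)
E
python3 -m crank '[[[0.6,-0.2,0.5,2],[1.6,-0.5,1,4],[2.6,-0.9,1,6],[3.6,-1.3,1,8],[4.6,-1.7,1,10],[5.6,-2.1,1,12],[6.3,-2.5,1,14],[6.6,-2.65,1,16],[6.6,-2.65,1,18],[6.6,-2.65,1,18],[6.6,-2.65,1,18],[6.6,-2.65,1,18]]]' 1 20
python3 - <<'E'
from h import *
go(*hop(-.125,-.04),.25,173.1)
print(arm.get_state()['q'].round(2) if hasattr(arm.get_state()['q'],'round') else arm.get_state()['q'])
E
```

```text
t 17.57 rows -> [ 6.57 -2.73  0.83] turn 18.0
t: 19.08
eef_pos: [0.5332, 0.1172, 0.3262]
ee_rot: [-3.141, -0.0, 3.023]
force: [-1.0, 0.3, 0.6]
width: 0.0004
gripper_force: 0.0
t 19.07 rows -> [-0.07  0.02  3.05] turn 0.02
[ 0.58  0.1  -0.11 -0.   -1.37 -2.26]
```

```bash
python3 -m crank '[[[-0.1,0,1,0],[-0.1,0,2,0],[-0.1,0,3,0],[-0.1,0,3.5,0],[0,0,4,0],[0.1,0,4.4,0],[0.3,0,4.8,0],[0.4,0,5.2,0],[0.5,0,5.6,0],[0.6,0,5.9,0]]]' 1 20; python3 -m crank '[[[0.1,0,0.3,0],[0.15,0,0.6,0],[0.2,0,0.9,0],[0.2,0,1.2,0],[0.2,0,1.5,0],[0.15,0,1.8,0],[0.1,0,2.0,0],[0.1,0,2.15,0],[0.1,0,2.15,0]]]' 1 20
```

```text
t: 20.32
eef_pos: [0.5182, 0.1189, 0.1784]
ee_rot: [-3.141, -0.0, 3.021]
force: [0.1, 0.1, 0.8]
width: 0.0002
gripper_force: 0.6
t: 21.45
eef_pos: [0.5162, 0.1191, 0.1249]
ee_rot: [-3.141, 0.0, 3.021]
force: [0.5, -0.2, 0.8]
width: 0.0004
gripper_force: 0.0
```

Run:
```python
from h import *
snap('scene','s6.png');snap('side','d6.png')
a=cv2.resize(cv2.imread('pics/s6.png')[130:290,230:422],(400,333),interpolation=3);b=cv2.resize(cv2.imread('pics/d6.png')[110:270,180:372],(400,333),interpolation=3);cv2.imwrite('pics/c6.png',np.hstack([a,b]))
```

```text
(no output)
```

View pics/c6.png

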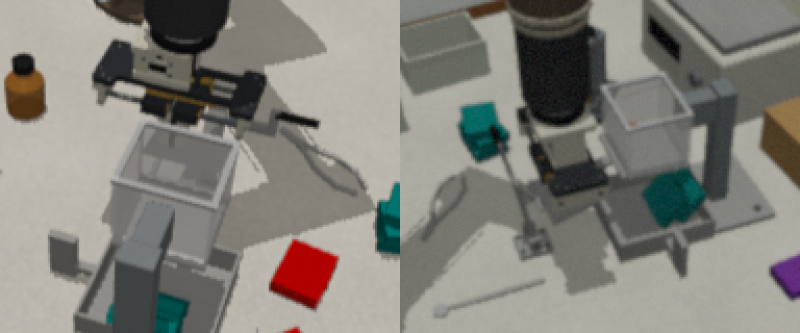

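The lever is pressed down under the gripper at crop (575,195) and the door is nearly closed. I'll keep pressing in small steps.

```bash
python3 -m crank '[[[0,0,0.15,0],[0,0,0.3,0],[0,0,0.3,0]]]' 1 20; python3 -m crank '[[[0,0,0.15,0],[0,0,0.15,0]]]' 1 20
```

```text
t: 21.92
eef_pos: [0.516, 0.1192, 0.1176]
ee_rot: [-3.142, -0.0, 3.021]
force: [-0.5, -0.1, 1.5]
width: 0.0004
gripper_force: 0.8
t: 22.18
eef_pos: [0.5165, 0.1193, 0.1144]
ee_rot: [3.141, 0.001, 3.021]
force: [0.1, 0.5, 5.1]
width: 0.0002
gripper_force: 2.4
```

```bash
python3 -m crank '[[[0,0,0.1,0],[0,0,0.15,0]]]' 1 20; python3 -m crank '[[[0,0,0.1,0],[0,0,0.15,0]]]' 1 20
```

```text
t: 22.42
eef_pos: [0.5173, 0.1193, 0.1123]
ee_rot: [3.141, 0.003, 3.022]
force: [-4.7, -1.7, 22.4]
width: 0.0008
gripper_force: 10.7
t: 22.68
eef_pos: [0.518, 0.1193, 0.1105]
ee_rot: [3.141, 0.005, 3.023]
force: [-10.9, -2.7, 38.5]
width: 0.0005
gripper_force: 19.4
```

It has reached the stop at 38 N. I'll lift and check that the door is latched.

```bash
python3 -m crank '[[[0,0,-0.3,0],[0,0,-0.7,0],[0,0,-1.3,0],[0,0,-2.5,0],[0,0,-4.5,0],[0,0,-6.5,0],[0,0,-8.5,0],[0.5,0,-9.5,0],[2,0,-9.5,0],[3,-1,-9.5,0],[3,-3,-9.5,0],[3,-3,-9.5,0]]]' 1 20
python3 - <<'E'
from h import *
a=snap('scene')[0];b,d=snap('side');W=world('side',d);C=np.array([.670,.139])
for n in('paddle','catch_tab'):
    q=arm.trace(n,'side')
    if q: print(n,q[0]['score'],np.percentile(W[q[0]['mask']],[2,50,98],axis=0).round(3))
m=arm.trace('tray_mid','side')[0]['mask']&(W[...,2]>.03)&(W[...,2]<.05);print(cv2.minAreaRect(W[m][:,:2].astype(np.float32)*1000))
I=b.astype(int);k=(d>0)&(I[...,1]-I[...,0]>40)&(I[...,2]-I[...,0]>30)
x=np.array([np.cos(HY),np.sin(HY)]);y=np.array([-x[1],x[0]]);r=W[...,:2]-C;X=r@x;Y=r@y;k&=(abs(X)<.15)&(abs(Y)<.12)
print('cases x',np.percentile(X[k],[1,50,99]).round(3),'y',np.percentile(Y[k],[1,50,99]).round(3),'z',np.percentile(W[...,2][k],[1,50,99]).round(3))
cv2.imwrite('pics/c7.png',np.hstack([cv2.resize(a[150:310,230:422],(400,333),interpolation=3),cv2.resize(b[120:280,200:392],(400,333),interpolation=3)])[:,:,::-1])
E
```

```text
t: 24.18
eef_pos: [0.4316, 0.0518, 0.3451]
ee_rot: [3.141, 0.001, 3.019]
force: [0.1, 0.6, -0.1]
width: 0.0008
gripper_force: 0.0
paddle 0.71 [[0.489 0.086 0.   ]
 [0.537 0.139 0.122]
 [0.671 0.273 0.154]]
catch_tab 0.69 [[ 0.468  0.148 -0.   ]
 [ 0.475  0.159  0.124]
 [ 0.532  0.314  0.162]]
((636.2661743164062, 113.72186279296875), (143.8634033203125, 223.84788513183594), 33.58731460571289)
cases x [0.002 0.034 0.077] y [-0.044 -0.016  0.033] z [0.02  0.05  0.065]
```

View pics/c7.png

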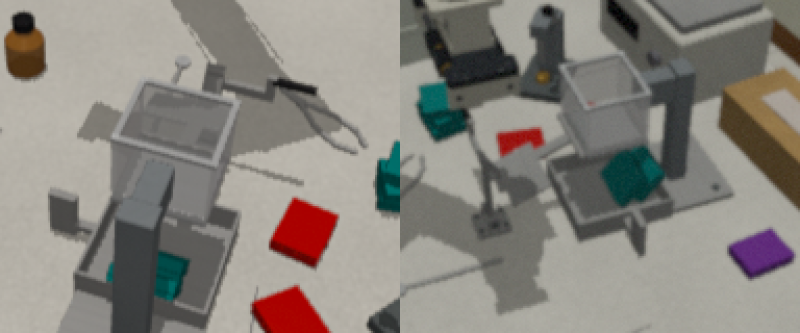

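The door is latched with the lever sloping down and the catch at rest. The tray holds both cases, the bystanders are in place and the arm is clear, so I'm handing in.

```bash
python3 -c "
from station import arm
print(arm.job_done())"
```

```text
the job is handed in; nothing more can be done
None
```

The job is handed in: in the last pictures the tray sat square under the hopper with both cases in it, the trap-door stayed shut on its catch, and the arm was clear; no verdict came back.

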